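Index the jar carousel to the next notch under the capping head

ROBOT

A 6-joint arm with a two-finger parallel gripper is mounted at the origin on the work surface. World frame = base frame: x ahead of the robot, y to its left, z up, the work surface at z = 0. Lengths are in m, angles in rad, forces in N, time in s.
With the tool pointing down it reaches from about 0.3 to 0.775 m from the base axis. Payload 14.6 kg.
Tool frame: the origin (TCP) lies between the finger pads; the fingertips stand 14 mm ahead of it and the grasp point (between the pads) lies 5 mm behind it; z points along the fingers, y is the line along which they close (so a half turn about z gives the same grasp; the last joint's range is limited). The gripper opens to 94 mm and grips with 3 to 60 N. Pads are 16 mm wide; open, the fingers measure 119 mm over their backs; the gripper's body (75 mm by 177 mm) begins 78 mm behind the grasp point.
Start: joints at [-1.34, 0.3, 1.521, -0, 1.321, -0.067], TCP at [0.161, -0.526, 0.219] pointing down, gripper open.
Joint ranges: [-3.03, 3.03], [-0.79, 2.21], [0.23, 2.52], [-1.04, 4.18], [0, 3.07], [-2.55, 2.55]. Speed limits (rad/s): [2.22, 2.22, 2.57, 3.14, 3.14, 3.14].

INTERFACE

Orientations are given as [roll, pitch, yaw] about the fixed x, y, z axes, in that order (R = Rz(yaw) Ry(pitch) Rx(roll)).
In Python, from station import ctrl gives the robot as it stands. The module is installed in compiled form; this text tells all that it offers.
- The arm moves only by the tool move_arm, never from a script. Its argument "targets" is a list of rows, each a list of 7 numbers: the opening, from -1 (shut) to 1 (fully open), then the shift along the tool's x, y, z in units of 50 mm (1.0 is 50 mm), then the turn, a rotation vector about the tool's x, y, z in rad. A call has 1 to 12 rows; each row is the pose to reach, as a shift and turn from the pose commanded when the call began, along the tool's axes at that moment; what a row does not reach only later rows make up. A row lasts 1/10 s, in which the tool goes at most 50 mm and 8.59 degrees, less where a joint would pass 70% of its speed; a pose out of reach is approached as far as the arm can. A call with a gripper value outside its range is refused whole. The fingers move at their own pace and stop on an object; "grip_force" is the grip in N (left out, the last holds). Time passes only in rows, so rows that repeat a pose let the fingers close. It gives the time, the measured TCP pose, the force, the opening and the grip force at its end, in the units of the state.
- ctrl.get_obs(): the state, without advancing time (a new reading comes with each control period).
- ctrl.camera(name): name is "scene" or "top"; returns (picture, depth): 420x560x3 uint8, red, green, blue; 420x560 float32, m along the optical axis (not along the pixel's ray), 0 where there is no reading.
- ctrl.camera_params(name): a dict with "intrinsics" (3x3 intrinsics, pixels), "k1" (the pictures are not rectified: a ray, as slopes to the right and down, at radius r is drawn at 1 + k1 r^2 times it, then the intrinsics apply), "rvec" (rotation vector, rad) and "tvec" (3), from world to camera coordinates, as OpenCV has them. Camera axes: x right, y down, z forward; pixel columns grow to the right and rows downward; lengths in m; the calibration is good to about 2 mm. A picture is of the moment at which its call begins. camera_params takes no time and is no camera call.
- ctrl.hand_in(): hands the job in; it is judged then, once.
Trained networks look in the newest picture that a camera, given by its name, has taken for a name from the list of things; names that differ only in an ending like _2 or _b are one class to them, and where a whole thing is asked for, a point or a joint stands for the part that bears it (a point fixed in the world has none). Each returns a list of dicts, best first, with "score" (0 to 1); they miss things now and then, are a little off and sometimes report something else, mostly with a low value. They report only what shows in the picture. A call takes as long as a camera call. They do not tell look-alikes from the thing itself.
- ctrl.cut_out(camera, target): "region" (420x560 bool, what is visible of it) and "point" ([column, row] in pixels, amid what is visible of it).
- ctrl.tip_of(camera, target): "point" ([column, row] in pixels: a listed point, or the origin of a listed thing).
The state is a dict: "time_s": time; "qpos": joint angles; "joint_vel": joint speeds; "tau": joint torques, N m; "ee_pos": TCP position; "eef_rot": TCP orientation; "force": force on the tool from outside, world axes, zero at the start; "moment": the same for the moment, N m; "grip_width": finger opening in m; "grip_force": force on a finger pad.
Only numpy, scipy, OpenCV 4.12 (cv2) and the standard library are available. Lean on these libraries where they do the work, as an engineer would, in place of code of your own. Each camera call takes 0.05 s, during which the arm holds its last target. There are 200 camera calls.

TASK

Bring the next jar under the capping head: press the carousel's spring plunger down with the fingertips, turn the turntable anticlockwise (seen from above) by one notch, and let the plunger spring fully up into that next notch, then move clear. Grasp nothing: the jars stay standing in their pockets, and everything else on the table stays where it is.

Things in the scene. Friction and masses are not known exactly. Their poses are not given: they have to be found in the camera images.
- turntable (a joint): Angle of the round steel turntable (diameter 212 mm, top face 50 mm above the work surface) about its upright axis, rad: 0 as found (within 0.02), growing anticlockwise seen from above; one notch is 1.047. Locked, but for 0.02 play either way, while the plunger is up in a notch. Free, it needs about 1 N at the plunger's radius and stays where it is left.
- plunger (a joint): How far the upright spring plunger is pressed down, m: 0 up, 0.014 bottomed; 3.5 N when up, 8.4 N bottomed. It rides on a bracket at the turntable's rim, 140 mm from the axis. Pressed over 9.5 mm its tooth clears the index ring and the turntable is free. Let go between notches it rises only to about 9 mm, sliding under the ring, and snaps up to 0 within 2 mm of a notch's middle.
- cap (a point): Centre of the top face of the plunger's flat round black cap, diameter 40 mm, 91 mm above the work surface when up. A steel push plate (44 mm wide, 6 mm thick, top 112 mm above the work surface) stands upright on the same bracket, square to the turning, its near face 31 mm anticlockwise of the cap's centre: fingertips on the cap can push the turntable round against it.
- axis (a point): Point on the turntable's upright axis, at the height of its top face (50 mm above the work surface).
- next_notch (a point): Where the plunger's axis stands once it is in the next notch, 60 degrees anticlockwise of where it is found, 140 mm from the turntable's axis, 42 mm above the work surface; fixed to the base. The six notches are cut, 60 degrees apart, in the rim of the fixed dark steel index ring under the turntable (diameter 256 mm, 29 to 38 mm above the work surface).
- head (a point): Centre of the underside of the capping head: rubber-footed upright steel cylinder, diameter 48 mm, on an arm over the turntable; fixed to the base; 128 mm above the work surface, 65 mm from the axis, 23 mm above the jar lids. Its column (36 mm square, 224 mm high) stands 185 mm from the axis in the same direction.
- jar1: Small lidded glass jar, diameter 44 mm, 55 mm tall, loose in a pocket of the turntable 65 mm from its axis (hub and fins about 20 mm high, a 10 mm lip outside); under the capping head as found. Origin: centre of its underside, z up.
- jar2: Small lidded glass jar, diameter 44 mm, 55 mm tall, loose in a pocket of the turntable 65 mm from its axis (hub and fins about 20 mm high, a 10 mm lip outside); 1 place anticlockwise of the capping head as found. Origin: centre of its underside, z up.
- jar3: Small lidded glass jar, diameter 44 mm, 55 mm tall, loose in a pocket of the turntable 65 mm from its axis (hub and fins about 20 mm high, a 10 mm lip outside); 2 places anticlockwise of the capping head as found. Origin: centre of its underside, z up.
- jar4: Small lidded glass jar, diameter 44 mm, 55 mm tall, loose in a pocket of the turntable 65 mm from its axis (hub and fins about 20 mm high, a 10 mm lip outside); 3 places anticlockwise of the capping head as found. Origin: centre of its underside, z up.
- jar5: Small lidded glass jar, diameter 44 mm, 55 mm tall, loose in a pocket of the turntable 65 mm from its axis (hub and fins about 20 mm high, a 10 mm lip outside); 4 places anticlockwise of the capping head as found. Origin: centre of its underside, z up.
- jar6: Small lidded glass jar, diameter 44 mm, 55 mm tall, loose in a pocket of the turntable 65 mm from its axis (hub and fins about 20 mm high, a 10 mm lip outside); the next to come under the capping head: one place clockwise of it as found. Origin: centre of its underside, z up.
- shaker: Bystander: steel shaker, diameter 48 mm, 92 mm tall, loose beside the carousel. Origin: centre of its underside.
- spare_jar: Bystander: larger lidded glass jar, diameter 60 mm, 85 mm tall, loose beside the carousel. Origin: centre of its underside.
- oil_bottle: Bystander: oil bottle, diameter 72 mm, 250 mm tall, loose. Origin: centre of its underside.
- mug: Bystander: white mug, diameter 80 mm, 90 mm tall, loose. Origin: centre of its underside.
- spoon: Bystander: spoon lying on the table, loose. Origin: under its middle.
There are look-alikes about, which are no part of the job. What is shaped like the jar1 but red is not meant. What is shaped like the jar6 but green is not meant.

How it is judged:
On the way, in this order (a step that is already met when the one before it is completed fails the run):
1. the plunger is pressed in before the turntable is turned (value of joint plunger above 0.0085 m and value of joint turntable between -0.3 and 0.3 rad), for 0.05 s.
2. the turntable is turned to near the next notch (value of joint turntable between 0.9 and 1.25 rad), for 0.05 s.
At the end, for the whole second after the job is handed in: Turntable at rest one notch (60 degrees, within 2.8) anticlockwise of where it was found, plunger up within 3 mm, next jar within 12 mm of the head's middle seen from above, all jars upright (0.15 rad) in their pockets (within 75 mm of the axis), no bystander moved over 30 mm (value of joint turntable between 0.997 and 1.097 rad and value of joint plunger below 0.003 m and velocity of joint turntable between -0.03 and 0.03 rad/s and horizontal distance between jar6 and head below 0.012 m and angle between each of jar1, jar2, jar3, jar4, jar5, jar6's own z axis and vertical below 0.15 rad and horizontal distance between each of jar1, jar2, jar3, jar4, jar5, jar6 and axis below 0.075 m and height (world z) of each of jar1, jar2, jar3, jar4, jar5, jar6 below 0.056 m and distance of each of shaker, spare_jar, oil_bottle, mug, spoon from where it was at the start of the episode below 0.03 m); the robot touches nothing.
It fails at once if a jar is lifted, tipped or pushed out of its pocket (height (world z) of any of jar1, jar2, jar3, jar4, jar5, jar6 above 0.06 m or angle between any of jar1, jar2, jar3, jar4, jar5, jar6's own z axis and vertical above 0.3 rad or horizontal distance between any of jar1, jar2, jar3, jar4, jar5, jar6 and axis above 0.08 m).
It fails at once if a bystander is moved by more than 30 mm (distance of any of shaker, spare_jar, oil_bottle, mug, spoon from where it was at the start of the episode above 0.03 m).
It also fails if it takes over 42 s, if anything falls off the work surface, if the arm or the gripper's body presses on something with over 40 N, if the wrist force passes 120 N, or if a joint passes its speed limit or range.

## Working session

There is one attempt and no reset: what is moved stays moved. The work goes in short steps, Python scripts to look and compute and a tool call to move; the robot and the scene stay as the last step left them, time stands still between calls to the robot, and variables do not carry over. Pictures are saved under pics/ and viewed, at most 10 in all, crops included, and the job is handed in when it is done.

Besides the shell and the picture viewer there is one more tool, called as name([rows], argument=value, ...), one row to a line, values as JSON. move_arm: Moves the arm, as the interface text tells. Its arguments: {"type":"object","properties":{"targets":{"type":"array"},"grip_force":{"type":"number"}},"required":["targets"]}

```bash
mkdir -p pics
cat > h.py <<'E'
import numpy as np, cv2
from station import ctrl
def ray(cam,px):
    p=ctrl.camera_params(cam);K=np.array(p["intrinsics"]);d=np.array([p["k1"],0,0,0,0],float)
    n=cv2.undistortPoints(np.array([[px]],float),K,d)[0,0]
    R=cv2.Rodrigues(np.array(p["rvec"],float))[0];t=np.array(p["tvec"],float).ravel()
    return -R.T@t, R.T@np.array([n[0],n[1],1.])
def at_z(cam,px,z):
    o,d=ray(cam,px);return o+d*(z-o[2])/d[2]
def at_depth(cam,px,D):
    o,d=ray(cam,px);return o+d*D
def proj(cam,P):
    p=ctrl.camera_params(cam)
    return cv2.projectPoints(np.array(P,float).reshape(-1,1,3),np.array(p["rvec"],float),np.array(p["tvec"],float),np.array(p["intrinsics"]),np.array([p["k1"],0,0,0,0],float))[0][:,0]
E
python3 - <<'E'
from h import *
for c in("top","scene"):
    im,D=ctrl.camera(c);cv2.imwrite(f"pics/{c}0.png",im[:,:,::-1])
    np.save(f"{c}D.npy",D)
    for n,z in(("cap",.091),("axis",.05),("next_notch",.042),("head",.128),("jar6",.05),("shaker",0),("spare_jar",0),("oil_bottle",0),("mug",0)):
        for r in ctrl.tip_of(c,n)[:2]:
            print(c,n,round(r["score"],2),np.round(r["point"]),at_z(c,r["point"],z).round(3))
o=ctrl.get_obs();print(o["time_s"],o["ee_pos"],o["eef_rot"],o["grip_width"])
E
```

```text
top cap 0.54 [289. 255.] [ 0.473 -0.031  0.091]
top axis 0.85 [292. 207.] [ 0.622 -0.042  0.05 ]
top axis 0.51 [366. 184.] [ 0.691 -0.274  0.05 ]
top next_notch 0.57 [326. 235.] [ 0.535 -0.146  0.042]
top head 0.65 [285. 184.] [ 0.677 -0.02   0.128]
top jar6 0.74 [314. 212.] [ 0.606 -0.109  0.05 ]
top jar6 0.73 [280. 225.] [ 0.567 -0.007  0.05 ]
top shaker 0.68 [218. 230.] [0.556 0.191 0.   ]
top spare_jar 0.58 [365. 185.] [ 0.699 -0.28   0.   ]
top mug 0.81 [137. 282.] [0.392 0.445 0.   ]
scene cap 0.69 [233. 175.] [ 0.472 -0.021  0.091]
scene cap 0.34 [286. 225.] [ 0.692 -0.035  0.091]
scene axis 0.94 [267. 217.] [ 0.621 -0.038  0.05 ]
scene axis 0.3 [234. 174.] [0.448 0.002 0.05 ]
scene next_notch 0.65 [216. 222.] [ 0.527 -0.146  0.042]
scene head 0.61 [290. 209.] [ 0.682 -0.011  0.128]
scene jar6 0.88 [244. 231.] [ 0.606 -0.113  0.05 ]
scene jar6 0.79 [342. 207.] [0.752 0.133 0.05 ]
scene shaker 0.93 [296. 164.] [0.532 0.186 0.   ]
scene spare_jar 0.82 [227. 299.] [ 0.699 -0.269  0.   ]
scene oil_bottle 0.56 [351. 124.] [0.552 0.439 0.   ]
scene oil_bottle 0.46 [237. 176.] [0.43  0.027 0.   ]
scene mug 0.65 [313. 100.] [0.386 0.437 0.   ]
1.0 [ 0.16138487 -0.52577636  0.21944821] [-3.14157213e+00 -8.53054795e-06  2.97830374e-01] 0.0938304802835682
```

View pics/top0.png

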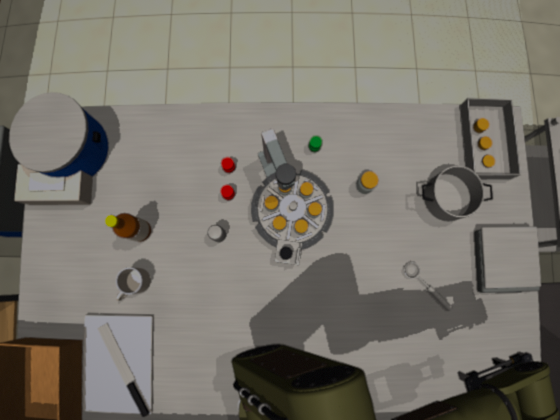

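View pics/scene0.png

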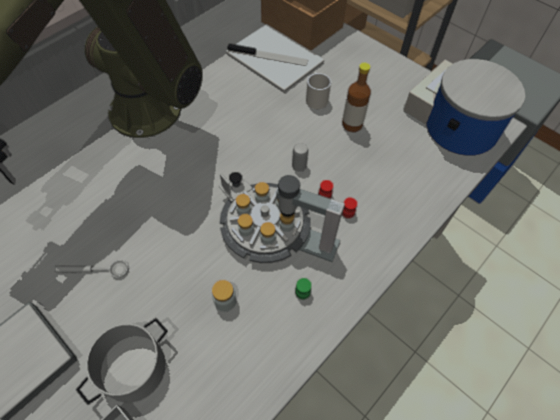

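The top view shows the cap at about (286,253), the axis at (292,207), and the head at (286,175). Jar6 is to the right at (314,210). Red and green decoys stand outside the ring. I'll refine the axis and cap angle.

Run:
```python
from h import *
im=cv2.imread("pics/top0.png")
c=im[160:280,230:350];cv2.imwrite("pics/crop.png",cv2.resize(c,(720,720),interpolation=cv2.INTER_CUBIC)[:600])
cv2.imwrite("pics/crop2.png",cv2.resize(im[215:275,250:330],(800,600),interpolation=cv2.INTER_CUBIC))
for cam in("top","scene"):
    D=np.load(cam+"D.npy");ctrl.camera(cam)
    for r in ctrl.cut_out(cam,"cap")[:2]:
        m=r["region"];v,u=np.nonzero(m);print(cam,"cap region",r["score"],m.sum(),u.mean(),v.mean(),u.min(),u.max(),v.min(),v.max(),at_z(cam,[u.mean(),v.mean()],.091).round(4))
    im=cv2.imread(f"pics/{cam}0.png").astype(int)
    p=proj(cam,[[.475,-.03,.091]])[0].astype(int)
    g=im.max(2);yy,xx=np.mgrid[:420,:560];k=(g<45)&(abs(xx-p[0])<14)&(abs(yy-p[1])<14)
    v,u=np.nonzero(k);print("dark",k.sum(),u.mean(),v.mean(),at_z(cam,[u.mean(),v.mean()],.089).round(4))
    # jar lids (orange)
    hsv=cv2.cvtColor(im.astype(np.uint8),cv2.COLOR_BGR2HSV)
    k=((hsv[...,0]>8)&(hsv[...,0]<28)&(hsv[...,1]>130)&(hsv[...,2]>90)).astype(np.uint8)
    n,l,s,ce=cv2.connectedComponentsWithStats(k)
    for i in range(1,n):
        q=at_z(cam,ce[i],.104)
        if s[i,4]>20 and np.hypot(q[0]-.62,q[1]+.04)<.1:
            d=q[:2]-[.62,-.04];print(s[i,4],ce[i].round(1),q.round(4),np.hypot(*d).round(3),np.degrees(np.arctan2(d[1],d[0])).round(1))
```

```text
dark 111 285.64864864864865 252.61261261261262 [ 0.48   -0.0215  0.089 ]
140 [306.2 188.4] [ 0.6681 -0.0831  0.104 ] 0.065 -41.9
24 [284.5 190. ] [ 0.6634 -0.0191  0.104 ] 0.048 25.7
145 [271.  202.1] [0.6274 0.0207 0.104 ] 0.061 83.1
144 [314.6 208.6] [ 0.6076 -0.1069  0.104 ] 0.068 -100.5
144 [279.  222.6] [ 0.5667 -0.0025  0.104 ] 0.065 144.9
145 [301.  225.5] [ 0.5578 -0.0664  0.104 ] 0.068 -157.0
dark 113 235.27433628318585 178.65486725663717 [ 0.4837 -0.0249  0.089 ]
120 [261.4 188.1] [ 0.5677 -0.0038  0.104 ] 0.064 145.3
125 [242.5 200.2] [ 0.5583 -0.068   0.104 ] 0.068 -155.6
144 [244.7 220.4] [ 0.608  -0.1082  0.104 ] 0.069 -100.0
34 [285.6 218.9] [ 0.683  -0.0298  0.104 ] 0.064 9.2
144 [267.3 229.1] [ 0.6693 -0.0856  0.104 ] 0.067 -42.8
```

View pics/crop2.png

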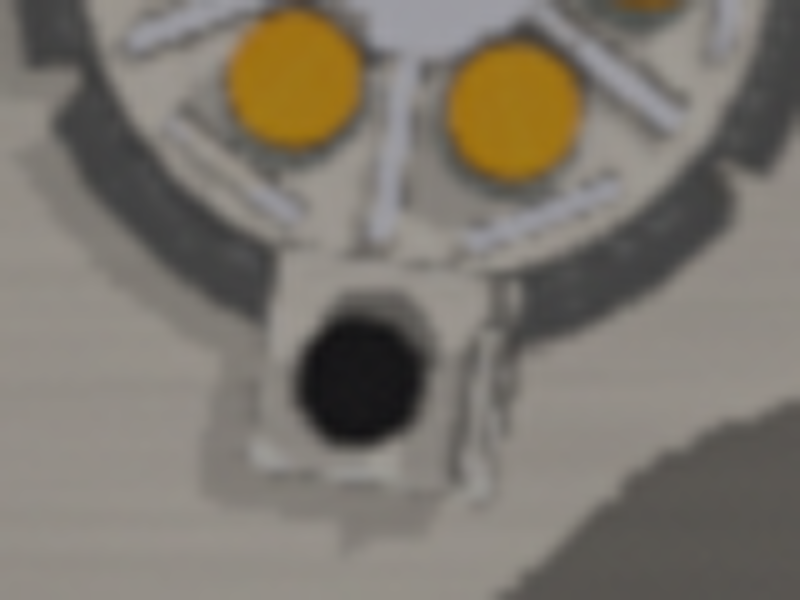

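Axis ≈ (0.618, −0.044), cap ≈ (0.480, −0.0225) at 171.3° around the axis. The crop shows the black cap at (360,380), with the push plate to its right at (485,400), which is the anticlockwise side. I'll approach to above the cap with the fingers shut.

move_arm([
  [-1,8.97,-7.62,0,0,0,0.45],
  [-1,8.97,-7.62,0,0,0,0.45],
  [-1,8.97,-7.62,0,0,0,0.45],
  [-1,8.97,-7.62,0,0,0,0.45],
  [-1,8.97,-7.62,0,0,0,0.45],
  [-1,8.97,-7.62,0,0,0,0.45],
  [-1,8.97,-7.62,0,0,0,0.45],
  [-1,8.97,-7.62,0,0,0,0.45],
  [-1,8.97,-7.62,0,0,0,0.45],
  [-1,8.97,-7.62,0,0,0,0.45],
  [-1,8.97,-7.62,0,0,0,0.45],
  [-1,8.97,-7.62,0,0,0,0.45],
])

```text
time_s: 2.4
ee_pos: [0.4792, -0.0276, 0.2196]
eef_rot: [-3.142, -0.001, -0.151]
force: [-0.4, -0.1, 0.4]
grip_width: 0.002
grip_force: 0.0
```

move_arm([
  [-1,0,0,0.95,0,0,0],
  [-1,0,0,1.7,0,0,0],
  [-1,0,0,1.7,0,0,0],
  [-1,0,0,1.7,0,0,0],
])

```text
time_s: 2.8
ee_pos: [0.4787, -0.0301, 0.1355]
eef_rot: [-3.142, -0.0, -0.152]
force: [0.2, 0.4, 0.1]
grip_width: 0.0004
grip_force: 0.0
```

Run:
```python
from h import *
im,_=ctrl.camera("scene");a=cv2.resize(im[130:250,160:300],(700,600),interpolation=cv2.INTER_CUBIC)
cv2.imwrite("pics/s1.png",a[:,:,::-1]);print(ctrl.get_obs()["ee_pos"])
```

```text
[ 0.47919156 -0.03027298  0.13639491]
```

View pics/s1.png

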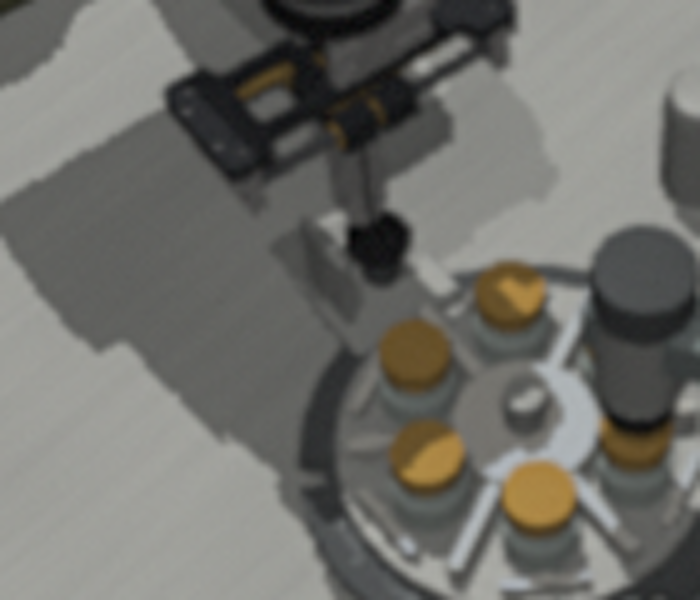

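The fingertips at (365,220) hang over the cap at (378,245), and the plate is clear on the left at (325,265). Now I press down.

move_arm([
  [-1,0,0,0.4,0,0,0],
  [-1,0,0,0.6,0,0,0],
  [-1,0,0,0.7,0,0,0],
  [-1,0,0,0.8,0,0,0],
  [-1,0,0,0.8,0,0,0],
  [-1,0,0,0.8,0,0,0],
])

```text
time_s: 3.45
ee_pos: [0.479, -0.0302, 0.0956]
eef_rot: [3.142, -0.002, -0.152]
force: [-1.2, -0.5, 7.1]
grip_width: 0.0006
grip_force: 3.1
```

move_arm([
  [-1,0,0,0.06,0,0,0],
  [-1,0.007,0.097,0.06,0,0,-0.035],
  [-1,0.031,0.291,0.06,0,0,-0.105],
  [-1,0.069,0.483,0.06,0,0,-0.175],
  [-1,0.119,0.671,0.06,0,0,-0.244],
  [-1,0.183,0.856,0.06,0,0,-0.314],
  [-1,0.26,1.036,0.06,0,0,-0.384],
  [-1,0.349,1.209,0.06,0,0,-0.454],
  [-1,0.45,1.377,0.06,0,0,-0.524],
  [-1,0.533,1.497,0.06,0,0,-0.576],
  [-1,0.592,1.575,0.06,0,0,-0.611],
  [-1,0.623,1.613,0.06,0,0,-0.628],
])

```text
time_s: 4.65
ee_pos: [0.4982, -0.1148, 0.093]
eef_rot: [3.14, -0.003, 0.477]
force: [2.5, 2.9, 7.2]
grip_width: 0.0001
grip_force: 3.5
```

Run:
```python
from h import *
im,_=ctrl.camera("scene");a=cv2.resize(im[140:280,160:320],(686,600),interpolation=cv2.INTER_CUBIC)
cv2.imwrite("pics/s2.png",a[:,:,::-1]);o=ctrl.get_obs();print(o["ee_pos"],o["eef_rot"],o["force"])
```

```text
[ 0.49834122 -0.11498972  0.09305678] [ 3.13948661e+00 -2.85236574e-03  4.77336401e-01] [2.27298496 0.16945054 7.26133278]
```

View pics/s2.png

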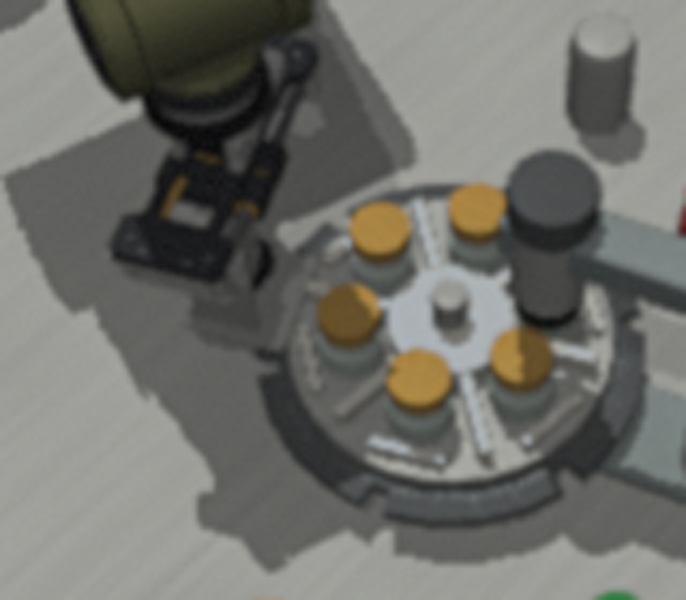

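The turntable has turned about 35°, with the fingers still on the cap at (255,265). Next I'll lift so the fingers bear only on the plate, and push on until the plunger snaps in.

move_arm([
  [-1,0,0,-0.18,0,0,0],
  [-1,0,0,-0.36,0,0,0],
  [-1,0.012,0.146,-0.36,0,0,-0.052],
  [-1,0.039,0.339,-0.36,0,0,-0.122],
  [-1,0.08,0.53,-0.36,0,0,-0.192],
  [-1,0.134,0.718,-0.36,0,0,-0.262],
  [-1,0.183,0.856,-0.36,0,0,-0.314],
  [-1,0.22,0.946,-0.36,0,0,-0.349],
  [-1,0.24,0.991,-0.36,0,0,-0.367],
  [-1,0.26,1.036,-0.36,0,0,-0.384],
])

```text
time_s: 5.7
ee_pos: [0.5321, -0.1544, 0.1099]
eef_rot: [-3.141, 0.0, 0.86]
force: [-2.2, 2.4, 1.7]
grip_width: 0.0
grip_force: 1.5
```

Run:
```python
from h import *
im,_=ctrl.camera("scene");a=cv2.resize(im[140:280,160:320],(686,600),interpolation=cv2.INTER_CUBIC)
cv2.imwrite("pics/s3.png",a[:,:,::-1]);o=ctrl.get_obs();print(o["ee_pos"],o["eef_rot"],o["force"])
d=o["ee_pos"][:2]-np.array([.618,-.0437]);print(np.hypot(*d),np.degrees(np.arctan2(d[1],d[0]))%360)
im=cv2.imread("pics/s3.png");
hsv=cv2.cvtColor(ctrl.camera("scene")[0],cv2.COLOR_RGB2HSV)
k=((hsv[...,0]>8)&(hsv[...,0]<28)&(hsv[...,1]>130)&(hsv[...,2]>90)).astype(np.uint8)
n,l,s,ce=cv2.connectedComponentsWithStats(k)
for i in range(1,n):
    q=at_z("scene",ce[i],.104);d=q[:2]-[.6185,-.0447]
    if s[i,4]>20 and np.hypot(*d)<.1: print(s[i,4],np.hypot(*d).round(3),np.degrees(np.arctan2(d[1],d[0])).round(1))
```

```text
[ 0.53235834 -0.15458592  0.10985213] [ 3.14150530e+00 -8.68363123e-05  8.61327511e-01] [-0.99490241  2.16614029  1.31286807]
0.14010774779056578 232.3196446768448
123 0.065 135.3
135 0.066 -165.0
141 0.065 -104.7
66 0.066 10.1
145 0.065 -44.4
```

View pics/s3.png

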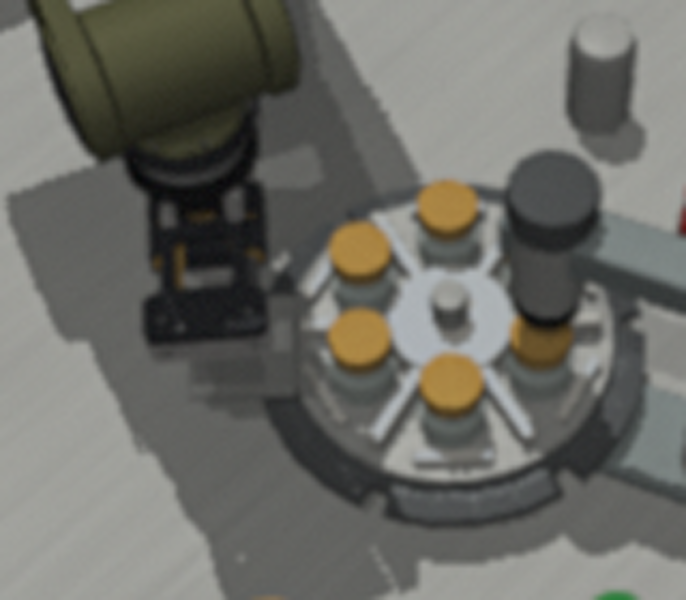

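The jars show about 54.5° turned, all standing in their pockets. I'll creep the last 5–6°.

move_arm([
  [-1,0.004,0.049,0,0,0,-0.017],
  [-1,0.007,0.097,0,0,0,-0.035],
  [-1,0.009,0.126,0,0,0,-0.045],
  [-1,0.011,0.156,0,0,0,-0.056],
  [-1,0.015,0.184,0,0,0,-0.066],
  [-1,0.019,0.214,0,0,0,-0.077],
  [-1,0.021,0.229,0,0,0,-0.082],
  [-1,0.021,0.229,0,0,0,-0.082],
])

```text
time_s: 6.6
ee_pos: [0.5417, -0.1613, 0.1094]
eef_rot: [3.141, -0.0, 0.942]
force: [-1.3, 1.6, 0.8]
grip_width: 0.0006
grip_force: 0.7
```

move_arm([
  [-1,0.001,0.02,0,0,0,-0.007],
  [-1,0.003,0.04,0,0,0,-0.014],
  [-1,0.003,0.04,0,0,0,-0.014],
])

```text
time_s: 6.9
ee_pos: [0.5434, -0.1624, 0.1094]
eef_rot: [3.141, 0.0, 0.956]
force: [0.6, 0.8, 0.3]
grip_width: 0.0005
grip_force: 0.1
```

```bash
cat > m.py <<'E'
from h import *
o=ctrl.get_obs();print(o["time_s"],o["ee_pos"],o["force"])
im=ctrl.camera("scene")[0]
hsv=cv2.cvtColor(im,cv2.COLOR_RGB2HSV)
k=((hsv[...,0]>8)&(hsv[...,0]<28)&(hsv[...,1]>130)&(hsv[...,2]>90)).astype(np.uint8)
n,l,s,ce=cv2.connectedComponentsWithStats(k)
for i in range(1,n):
    q=at_z("scene",ce[i],.104);d=q[:2]-[.6185,-.0447]
    if s[i,4]>20 and np.hypot(*d)<.1: print(s[i,4],np.hypot(*d).round(3),np.degrees(np.arctan2(d[1],d[0])).round(1))
E
python3 m.py
```

```text
6.9 [ 0.54341107 -0.16244113  0.10938516] [0.56875215 0.76664535 0.34972754]
122 0.065 140.9
131 0.065 -159.1
144 0.064 -99.4
40 0.066 13.1
144 0.065 -38.9
```

The jar angles now match the pattern as found, so this should be one notch. I'll push a little more to test for the lock.

move_arm([
  [-1,0.001,0.02,0,0,0,-0.007],
  [-1,0.003,0.04,0,0,0,-0.014],
  [-1,0.003,0.06,0,0,0,-0.02],
  [-1,0.003,0.06,0,0,0,-0.02],
])

```text
time_s: 7.35
ee_pos: [0.5455, -0.1637, 0.1094]
eef_rot: [-3.14, 0.0, 0.976]
force: [-3.6, 0.9, 0.9]
grip_width: 0.0003
grip_force: 2.2
```

move_arm([
  [-1,0.001,0.02,0,0,0,0],
  [-1,0.001,0.03,0,0,0,0],
  [-1,0.001,0.03,0,0,0,0],
])

```text
time_s: 7.65
ee_pos: [0.5461, -0.164, 0.1093]
eef_rot: [-3.138, 0.0, 0.976]
force: [-11.0, 6.3, 6.3]
grip_width: 0.0004
grip_force: 6.1
```

```bash
python3 m.py
```

```text
7.65 [ 0.54605239 -0.16402327  0.10931084] [-11.0344474    6.26408252   6.27147439]
128 0.065 142.1
131 0.065 -158.1
142 0.065 -98.1
37 0.066 13.7
144 0.065 -37.8
```

The force rises to 14 N with no motion, so the plunger has locked in the notch. I'll back off and lift clear.

move_arm([
  [-1,0,-0.06,0,0,0,0],
  [-1,0,-0.12,0,0,0,0],
  [-1,0,-0.12,-0.3,0,0,0],
  [-1,0,-0.12,-1,0,0,0],
  [-1,0,-0.12,-2,0,0,0],
  [-1,-1,-0.12,-2.4,0,0,0],
  [-1,-2,-0.12,-2.4,0,0,0],
  [-1,-3,-0.12,-2.4,0,0,0],
  [-1,-3,-0.12,-2.4,0,0,0],
  [-1,-3,-0.12,-2.4,0,0,0],
])

```text
time_s: 8.7
ee_pos: [0.4576, -0.2863, 0.2296]
eef_rot: [3.141, -0.0, 0.974]
force: [-0.0, 0.1, 0.6]
grip_width: 0.0006
grip_force: 0.0
```

```bash
python3 m.py
python3 - <<'E'
from h import *
im,D=ctrl.camera("scene");a=cv2.resize(im[140:280,160:320],(686,600),interpolation=cv2.INTER_CUBIC)
cv2.imwrite("pics/s4.png",a[:,:,::-1])
for r in ctrl.tip_of("scene","cap")[:1]+ctrl.cut_out("scene","cap")[:1]:
    u=np.round(r["point"]).astype(int);print(r["score"],u,at_depth("scene",r["point"],D[u[1],u[0]]))
E
```

```text
8.7 [ 0.45759911 -0.28631606  0.22961745] [-0.04901941  0.12532576  0.59983423]
127 0.065 141.8
129 0.065 -158.2
145 0.065 -98.6
41 0.066 13.6
147 0.065 -38.1
0.66 [212 217] [ 0.53248026 -0.15614328  0.09331069]
0.46 [214 216] [ 0.53225237 -0.15165135  0.09021819]
```

View pics/s4.png

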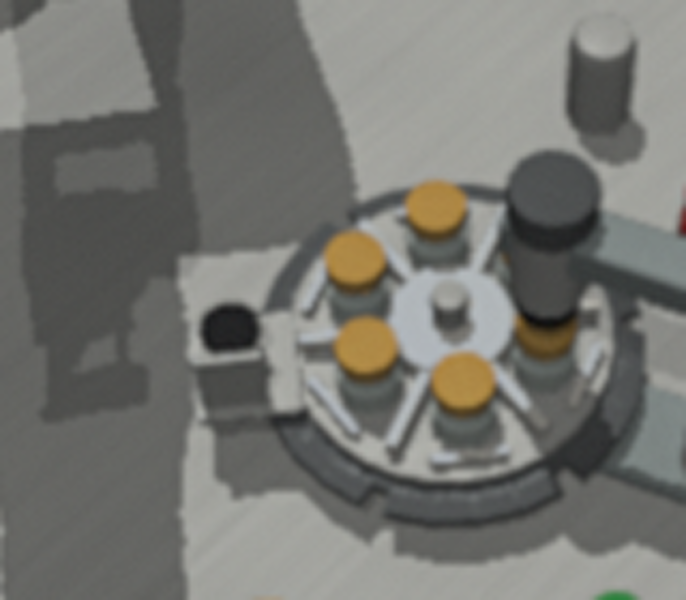

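The cap at (230,328) reads 90–93 mm high, so the plunger is fully up. The jars are upright, and the turntable sits about 60–61° from where it was found. Handing in.

```bash
python3 -c "
from station import ctrl
print(ctrl.hand_in())"
```

```text
the job is handed in; nothing more can be done
None
```

I turned the turntable one notch anticlockwise, the plunger is up and locked in the next notch, and the next jar is under the capping head with the arm clear; I handed the job in at about 9 s, and no verdict was returned.

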